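# Slide the vial carrier home in its dock

## Robot

A 6-joint arm with a two-finger parallel gripper is mounted at the origin on a cart in front of the work surface, level with it; the furniture and walls round the work are solid. World frame = base frame: x ahead of the robot, y to its left, z up, the work surface at z = 0. Lengths are in m, angles in rad, forces in N, time in s.
With the tool pointing down it reaches from about 0.35 to 0.85 m from the base axis. Payload 8.1 kg.
Tool frame: the origin (TCP) lies between the finger pads; the fingertips stand 25 mm ahead of it and the grasp point (between the pads) lies 6 mm ahead of it; z points along the fingers, y is the direction in which the jaws open and shut (so a half turn about z gives the same grasp; the last joint's range is limited). The gripper opens to 85 mm and grips with 20 to 120 N. Pads are 22 mm wide; open, the fingers measure 114 mm over their backs; the gripper's body (76 mm by 85 mm) begins 54 mm behind the grasp point. The pads swing forward as they close: fully open they stand 13 mm farther back than shut.
Start: joints at [1.031, 0.13, 1.488, -0, 1.523, -0.085], TCP at [0.264, 0.539, 0.256] pointing down, gripper open.
Joint ranges: [-2.96, 2.96], [-0.89, 2.26], [0.02, 2.5], [-1.34, 4.48], [0, 2.73], [-2.66, 2.66]. Speed limits (rad/s): [2.39, 2.39, 2.79, 3.14, 3.14, 3.14].

## Interface

Orientations are given as a 3x3 rotation matrix whose columns are the frame's x, y, z axes.
In Python, from cell import env, status, cams, job, nets gives the robot as it stands. Calls block until the motion is done:
- env.movep(position, orientation): joint-space move of the TCP to a pose.
- env.line_to(position, orientation=None, speed=0.15): straight line of the TCP; orientation=None keeps the orientation; speed is the mean speed in m/s.
- env.set_joints(angles): joint-space move.
- env.command_gripper(opening, squeeze=None): opening from 0.0 (shut) to 1.0 (fully open); squeeze is the grip in N (None keeps the last); returns when the fingers have stopped.
- env.pause(seconds).
- env.inverse_kinematics(position, orientation): joint angles nearest the present ones, or None.
- status.read_state(): the state.
- cams.snapshot(name): name is "scene" or "top" or "wrist"; returns a dict with "pixels" (384x512x3 uint8, red, green, blue), "fov_y" (degrees; the focal length in pixels is half the picture's height over the tangent of half this angle, whatever the lens; pixels are square), "cx", "cy" (the principal point, pixels), "D" ([k1, k2, p1, p2, k3] as OpenCV has them; the pictures are not rectified), "rvec" (rotation vector, rad) and "tvec" (3), from world to camera coordinates, as OpenCV has them. Camera axes: x right, y down, z forward; pixel columns grow to the right and rows downward; lengths in m; the calibration is good to about 2 mm. A picture is of the moment at which its call begins. There is no depth.
A pose or a line that the arm cannot do raises env.IKError and nothing moves.
- job.finish_job(): hands the job in, once; it reports no verdict.
Trained networks look in the newest picture that a camera, given by its name, has taken for a name from the list of things; names that differ only in an ending like _2 or _b are one class to them, and where a whole thing is asked for, a point or a joint stands for the part that bears it (a point fixed in the world has none). Each returns a list of dicts, best first, with "p" (0 to 1); they miss things now and then, are a little off and sometimes report something else, mostly with a low value. They report only what shows in the picture. A call takes as long as a camera call.
- nets.spot_in(thing, camera): "rect" ([left, top, right, bottom] in pixels, round what is visible of it).
- nets.cut_out(thing, camera): "mask" (384x512 bool, what is visible of it) and "rect" ([left, top, right, bottom] in pixels, round what is visible of it).
The state is a dict: "time_s": time; "q": joint angles; "joint_velocities": joint speeds; "tau": joint torques, N m; "eef_pos": TCP position; "orientation": TCP orientation; "force": force on the tool from outside, world axes, zero at the start; "ft_torque": the same for the moment, N m; "finger_gap": opening from 0.0 (shut) to 1.0 (fully open).
Only numpy, scipy, OpenCV 4.12 (cv2) and the standard library are available. Lean on these libraries where they do the work, as an engineer would, in place of code of your own. Each camera call takes 0.05 s, during which the arm holds its last target.

## Task

Without gripping or lifting anything, put the fingertips against the end face of the metal carrier board and push the board along the rails of its dock, toward the dock's upright end stop, until you feel it drop into the locating notches in the rails. Stop pushing as soon as it has dropped, do not force it on against the notches, and take the hand clear. The capped vial riding on the board must stay standing in its ring and not be touched, and the loose things beside the dock must be left where they are.

Things in the scene. Friction and masses are not known exactly. Their poses are not given: they have to be found in the camera images.
- dock: Fixed dock: grey base plate 320 x 124 mm, 10 mm thick, origin at the centre of its underside on the worktop. Local +x is the push direction, toward the upright end-stop bar (local x 155 to 165 mm, top 56 mm high); it points to the robot's left, turned up to 40 degrees either way. Side guides: inner faces at local y +51.5 and -51.5 mm, 6 mm thick, tops 40 mm high.
- rail_notch (a point): Middle, between the two rails and at their top height (26 mm above the worktop), of the pair of notches nearer the end stop. The aluminium rails run along the dock's local x at y +40 and -40 mm, 16 mm wide. Each has two upright-walled notches 14 mm long, 6 mm deep: one at this point's local x (+130 mm), one 150 mm before it.
- carrier: Loose metal board, 0.7 to 1.2 kg, 180 x 100 mm (local x, y) and 20 mm thick, origin at the centre of its underside, axes as the dock's. Four cross pins 10 mm thick under it (x +75/-75, y +40/-40 mm) ride on the rails. Origin 34 mm above the worktop while sliding, 28 mm once dropped in. Starts on the rails 50 to 120 mm short of home.
- push_face (a point): On the flat upright end face of the carrier away from the end stop: mid-width, 8 mm above the board's underside (42 mm above the worktop while sliding), 90 mm behind the carrier's origin. The face is 100 mm wide and reaches 12 mm up and 8 mm down from here. Push it along the dock's local +x, low down; sliding takes 1 to 5 N. Room for fingertips behind it above the rails.
- dock_home (a point): Point fixed on the dock (local x +55 mm, 28 mm up) where the carrier's origin lies when it is home with its pins in the notches; play about 2 mm either way along the rails, then it stops dead against the notch walls (force rises sharply; pushing with over 50 N counts as forcing it).
- vial: White vial with blue cap, 27 mm diameter, 56 mm tall, origin at the centre of its underside. Stands loose in a black ring (37 mm across, 14 mm high) on top of the carrier, 45 mm from the carrier's origin toward the end stop. Not to be touched.
- pin_plate: Bystander beside the dock: small pale plate with four upright steel pins, 56 x 64 x 54 mm, origin at the centre of its underside.
- spare_vial: Bystander beside the dock: white vial with white cap, 27 mm diameter, 52 mm tall, origin at the centre of its underside.
- black_tape: Bystander beside the dock: roll of black tape lying flat, 51 mm across, 19 mm high, origin at the centre of its underside.

How it is judged:
By the outcome, as a careful person would: the job done as asked, in the order asked, and still so for the second after the job is handed in, with the robot touching nothing.
It also fails if it takes over 35 s, if anything falls off the work surface, if the arm or the gripper's body presses on something with over 40 N, if the wrist force passes 120 N, or if a joint passes its speed limit or range.

## Working session

There is one attempt and no reset: what is moved stays moved. The work goes in short steps, each a Python script; the robot and the scene stay as the last script left them, time stands still between calls to the robot, and variables do not carry over. Pictures are saved under pics/ and viewed, and the job is handed in when it is done.

```bash
ls; mkdir -p pics
cat > h.py <<'E'
import numpy as np, cv2
from cell import env,status,cams,job,nets
def K(s):
    f=192/np.tan(np.radians(s["fov_y"])/2)
    return np.array([[f,0,s["cx"]],[0,f,s["cy"]],[0,0,1.]])
def proj(s,P):
    return cv2.projectPoints(np.asarray(P,float).reshape(-1,3),np.array(s["rvec"],float),np.array(s["tvec"],float),K(s),np.array(s["D"],float))[0][:,0]
def ray(s,uv,z):
    p=cv2.undistortPoints(np.array(uv,float).reshape(-1,1,2),K(s),np.array(s["D"],float))[:,0]
    R=cv2.Rodrigues(np.array(s["rvec"],float))[0]; c=-R.T@np.array(s["tvec"],float)
    d=np.c_[p,np.ones(len(p))]@R
    return c+d*((z-c[2])/d[:,2:])
def save(s,n,im=None):
    cv2.imwrite("pics/"+n,cv2.cvtColor(s["pixels"] if im is None else im,cv2.COLOR_RGB2BGR))
E
python3 - <<'E'
from h import *
import pickle
S={}
for c in("scene","top","wrist"):
    s=cams.snapshot(c);S[c]=s;save(s,c+"0.png")
    for t in("dock","carrier","vial","pin_plate","spare_vial","black_tape"):
        r=nets.cut_out(t,c)
        S[c,t]=r
        print(c,t,[(np.round(x["rect"]),round(x["p"],2)) for x in r[:2]])
pickle.dump(S,open("S.pkl","wb"))
st=status.read_state();print(st)
E
```

```text
pics
scene dock [(array([136., 203., 285., 254.]), 0.63)]
scene carrier [(array([170., 199., 253., 238.]), 0.65), (array([136., 197., 289., 257.]), 0.35)]
scene vial [(array([182., 192., 195., 217.]), 0.51)]
scene pin_plate [(array([234., 180., 259., 200.]), 0.91), (array([135., 196., 287., 258.]), 0.34)]
scene spare_vial [(array([191., 250., 205., 270.]), 0.78)]
scene black_tape [(array([195., 185., 215., 203.]), 0.53)]
top dock [(array([150., 150., 298., 263.]), 0.88), (array([184., 168., 273., 243.]), 0.3)]
top carrier [(array([180., 170., 273., 244.]), 0.62)]
top vial [(array([196., 216., 212., 226.]), 0.43)]
top pin_plate [(array([152., 152., 301., 262.]), 0.53), (array([235., 247., 243., 260.]), 0.27)]
top spare_vial []
top black_tape []
wrist dock [(array([212., 273., 360., 368.]), 0.83)]
wrist carrier [(array([234., 328., 296., 361.]), 0.7)]
wrist vial []
wrist pin_plate []
wrist spare_vial [(array([176., 317., 206., 362.]), 0.84)]
wrist black_tape []
{'time_s': 1.05, 'q': array([ 1.03060799e+00,  1.30356133e-01,  1.48816410e+00, -3.85640662e-07,
        1.52301504e+00, -8.53806999e-02]), 'joint_velocities': array([-0.00050031, -0.00091883,  0.00021217, -0.00063656,  0.00133552,
       -0.00030305]), 'tau': array([ 1.65362682e-03, -5.69330013e+01, -5.00874782e+01, -2.09100326e-04,
        1.34651531e-03,  2.03169083e-05]), 'eef_pos': array([0.26355238, 0.53903722, 0.25633818]), 'orientation': array([[-8.98345555e-01,  4.39289497e-01,  2.98448084e-05],
       [ 4.39289498e-01,  8.98345554e-01,  4.90184363e-05],
       [-5.27766665e-06,  5.71460053e-05, -9.99999998e-01]]), 'force': array([0.08296217, 0.70600298, 0.34715731]), 'ft_torque': array([ 0.06558445, -0.00724766, -0.00749598]), 'finger_gap': 0.9984488362635815}
```

View pics/scene0.png

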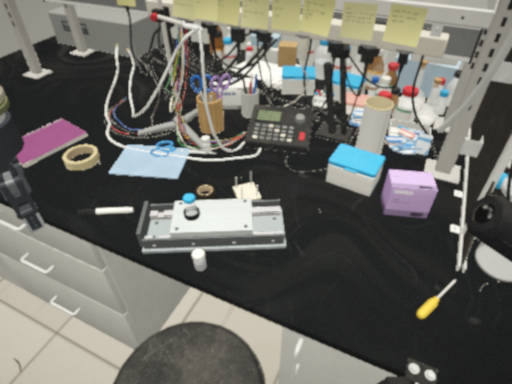

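View pics/top0.png

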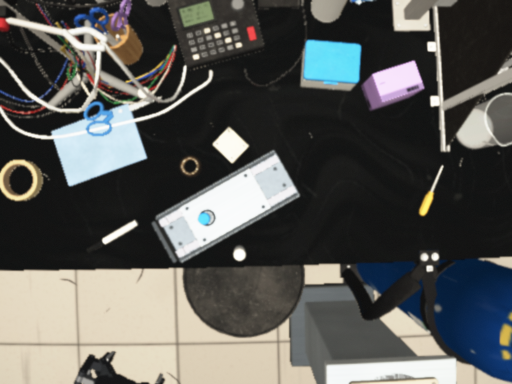

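View pics/wrist0.png

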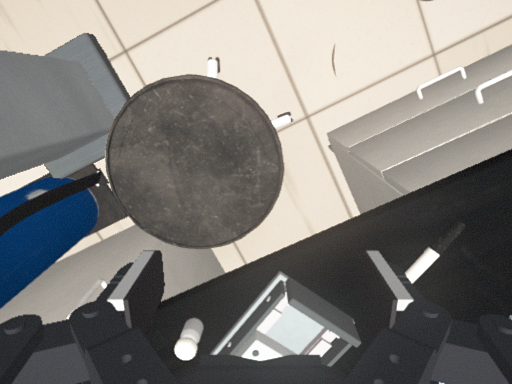

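Run:
```python
import pickle,cv2,numpy as np
S=pickle.load(open("S.pkl","rb"))
a=S["scene"]["pixels"][160:290,110:310]; b=S["top"]["pixels"][130:280,130:320]
cv2.imwrite("pics/sc.png",cv2.resize(a,None,fx=4,fy=4,interpolation=2)[...,::-1])
cv2.imwrite("pics/tc.png",cv2.resize(b,None,fx=4,fy=4,interpolation=2)[...,::-1])
```

```text
(no output)
```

View pics/sc.png

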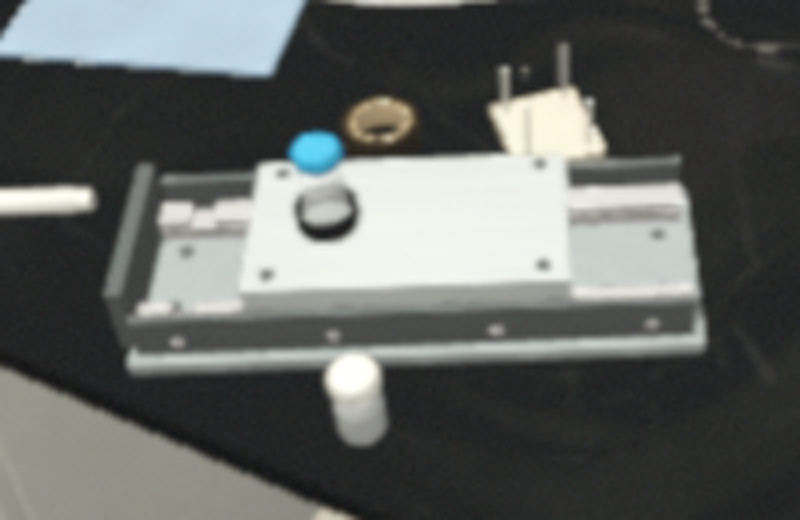

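View pics/tc.png

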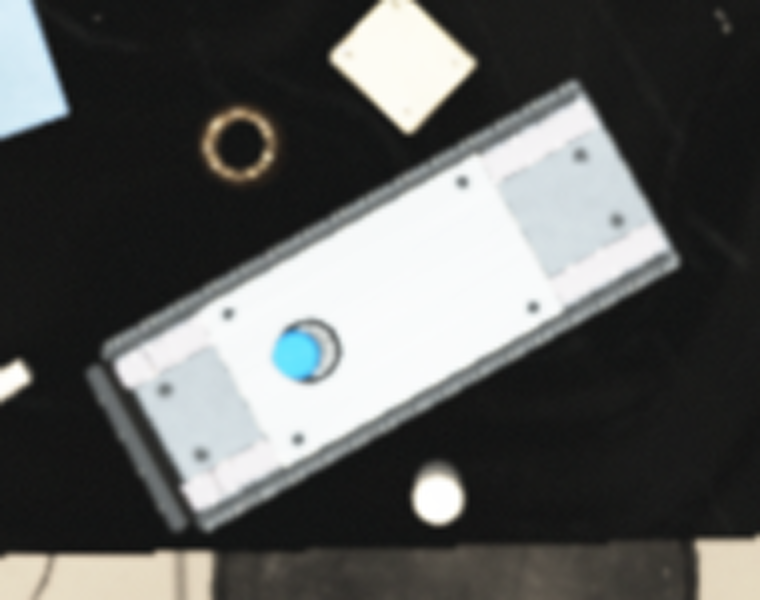

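The top and scene pictures agree. The end stop is at the left, around top pixel (165,240), and the carrier's free end face is at the right, around top (260,187). The vial is at top (207,217), the pin plate at (231,145) and the spare vial at (239,254). Next I fit the dock and carrier pose.

```bash
cat > fit.py <<'E'
from h import *
import pickle
from scipy.optimize import least_squares
S=pickle.load(open("S.pkl","rb"))
T=lambda p:(130+p[0]/4-.375,130+p[1]/4-.375)
C=lambda p:(110+p[0]/4-.375,160+p[1]/4-.375)
# cam, local pt (mm), is_carrier, uv
obs=[]
for l,t,c in [((-90,-50,54),(483,155),(565,157)),((-90,50,54),(563,302),(572,283)),((90,50,54),(283,462),(245,290)),((90,-50,54),(205,318),(258,160))]:
    obs+=[("top",l,1,T(t)),("scene",l,1,C(c))]
obs+=[("scene",(-160,62,10),0,C((705,345))),("top",(-160,62,10),0,T((680,262))),("top",(-160,-62,10),0,T((577,82))),
 ("scene",(155,-62,56),0,C((153,165))),("scene",(160,62,10),0,C((130,352)))]
def W(p,l,c):
    x,y,z=np.array(l)/1e3
    x+=p[3] if c else 0
    ct,s=np.cos(p[2]),np.sin(p[2])
    return [p[0]+ct*x-s*y,p[1]+s*x+ct*y,z]
def f(p): return np.concatenate([proj(S[k],W(p,l,c))[0]-uv for k,l,c,uv in obs])
if __name__=="__main__":
    best=min((least_squares(f,[.5,.2,a,0],loss="soft_l1") for a in(1.,1.57,2.1)),key=lambda r:r.cost)
    p=best.x;print(p,np.degrees(p[2]));print(np.round(f(p).reshape(-1,2),1).tolist())
    np.save("p.npy",p)
    for k in("top","scene"):
        im=cv2.resize(S[k]["pixels"],None,fx=4,fy=4,interpolation=2)
        def box(x0,x1,y0,y1,z0,z1,c,col):
            for z in(z0,z1):
                q=proj(S[k],[W(p,l,c) for l in((x0,y0,z),(x1,y0,z),(x1,y1,z),(x0,y1,z))])
                cv2.polylines(im,[np.int32(q*4+1.5)],True,col,1)
        box(-160,160,-62,62,0,10,0,(255,0,0)); box(155,165,-62,62,10,56,0,(255,0,255));box(-90,90,-50,50,34,54,1,(0,200,0))
        box(123,137,32,48,20,26,0,(0,0,255));box(31.5,58.5,-13.5,13.5,54,112,1,(255,128,0))
        o=(110,160) if k=="scene" else (130,130)
        save(None,"fit_%s.png"%k,im[o[1]*4:o[1]*4+600,o[0]*4:o[0]*4+800])
    for k,t,z in(("top",(437,500),.052),("top",(403,65),.004),("top",(240,145),.019)):
        print(ray(S[k],[T(t)],z)[0])
E
python3 fit.py
```

```text
[5.33816224e-01 3.85087825e-01 2.05468956e+00 1.87557145e-03] 117.72504021992354
[[-0.6, -0.8], [0.3, -0.9], [1.4, 1.5], [-0.0, -1.0], [0.9, 1.0], [-1.9, 0.3], [-1.4, -2.2], [0.6, 1.0], [-0.3, -0.2], [0.4, 0.4], [0.2, -0.7], [0.8, -3.3], [-1.4, 3.4]]
[0.42557018 0.35994389 0.052     ]
[0.67499788 0.37497578 0.004     ]
[0.62912663 0.47027002 0.019     ]
```

View pics/fit_top.png

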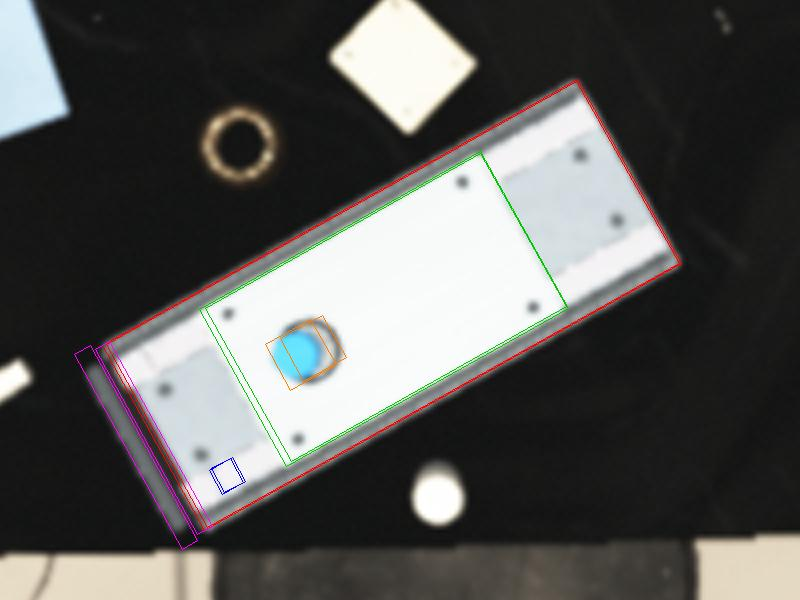

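View pics/fit_scene.png

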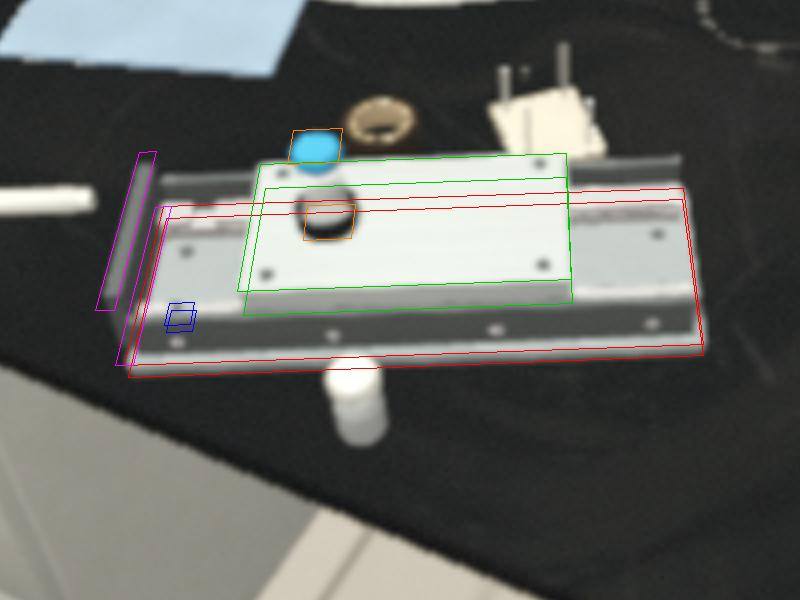

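The fit is good apart from one wrong observation: the end stop is narrower than I assumed. I drop that point, refit, close the fingers and go in behind the face.

```bash
sed -i 's/^ ("scene",(155,-62,56),0,C((153,165))),/ /' fit.py; python3 fit.py
cat >> h.py <<'E'
try:
    p=np.load("p.npy")
    d=np.array([np.cos(p[2]),np.sin(p[2]),0]); n=np.array([-d[1],d[0],0]); up=np.array([0,0,1.])
except Exception: pass
A=np.radians(8)
zt=np.sin(A)*d-np.cos(A)*up
def Rt(sg):
    y=sg*n; return np.c_[np.cross(y,zt),y,zt]
fw=np.cos(A)*d+np.sin(A)*up
def tcp(lx,z,ly=0):  # front lower edge of fingertip at dock-local lx (m), height z
    return np.array([p[0],p[1],0])+d*lx+n*ly+up*z-0.025*zt-0.011*fw
def tipx(pos):
    e=pos+0.025*zt+0.011*fw-np.array([p[0],p[1],0]); return e@d,e@n,e[2]
E
python3 - <<'E'
from h import *
for sg in(1,-1):
    for lx,z in((-.13,.2),(-.13,.037),(-.03,.037)):
        q=env.inverse_kinematics(tcp(lx,z),Rt(sg)); print(sg,lx,None if q is None else np.round(q,2))
print(status.read_state()["time_s"])
E
```

```text
[0.53482326 0.38486437 2.04821465 0.00254252] 117.35405495707181
[[-0.5, -1.0], [0.4, -1.0], [1.2, 1.5], [-0.2, -1.0], [0.5, 0.5], [-1.9, -0.1], [-1.6, -2.8], [0.8, 0.6], [-0.2, -0.1], [0.5, 0.4], [0.6, -0.8], [-1.1, 2.8]]
[0.42557018 0.35994389 0.052     ]
[0.67499788 0.37497578 0.004     ]
[0.62912663 0.47027002 0.019     ]
1 -0.13 None
1 -0.13 None
1 -0.03 None
-1 -0.13 [ 0.25  0.31  1.35  0.14  1.51 -0.23]
-1 -0.13 [ 0.25  0.45  1.48  0.14  1.24 -0.27]
-1 -0.03 [ 0.41  0.43  1.5   0.15  1.22 -0.12]
1.05
```

Run:
```python
from h import *
env.command_gripper(0.0,20)
env.movep(tcp(-.135,.2),Rt(-1))
env.line_to(tcp(-.125,.037),speed=.12)
s=status.read_state();print(s["time_s"],np.round(s["force"],2),tipx(s["eef_pos"]),s["finger_gap"])
for c in("scene","top","wrist"):
    i=cams.snapshot(c);save(i,c+"1.png")
    if c!="wrist":
        o=(110,140) if c=="scene" else (130,130)
        save(i,c+"1c.png",cv2.resize(i["pixels"][o[1]:o[1]+150,o[0]:o[0]+200],None,fx=4,fy=4,interpolation=2))
```

```text
4.9583 [0.06 0.64 0.97] (np.float64(-0.12518045466532782), np.float64(-0.0007955844545751551), np.float64(0.03817042139497425)) 0.004101623448906468
```

View pics/scene1c.png

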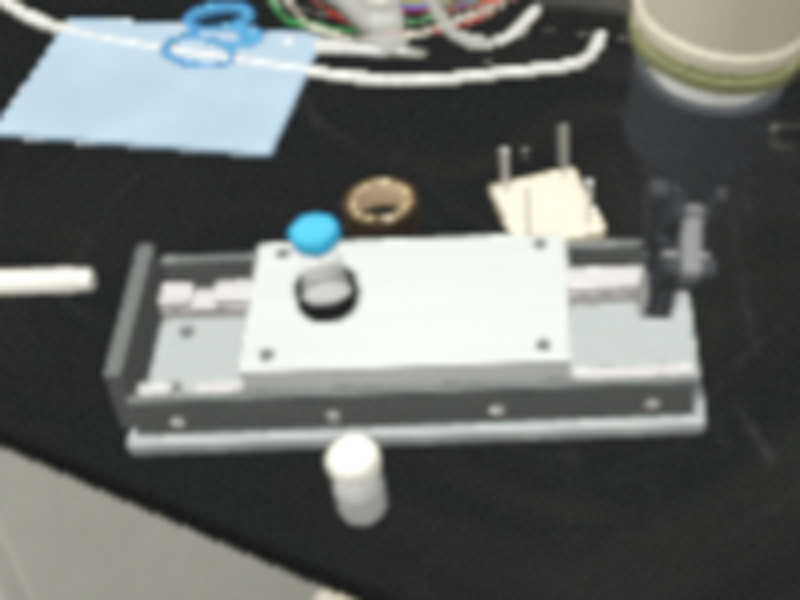

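View pics/wrist1.png

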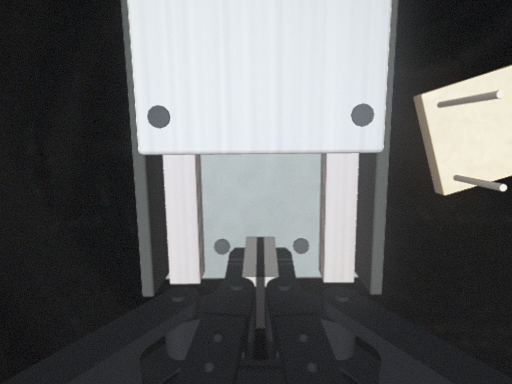

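View pics/top1c.png

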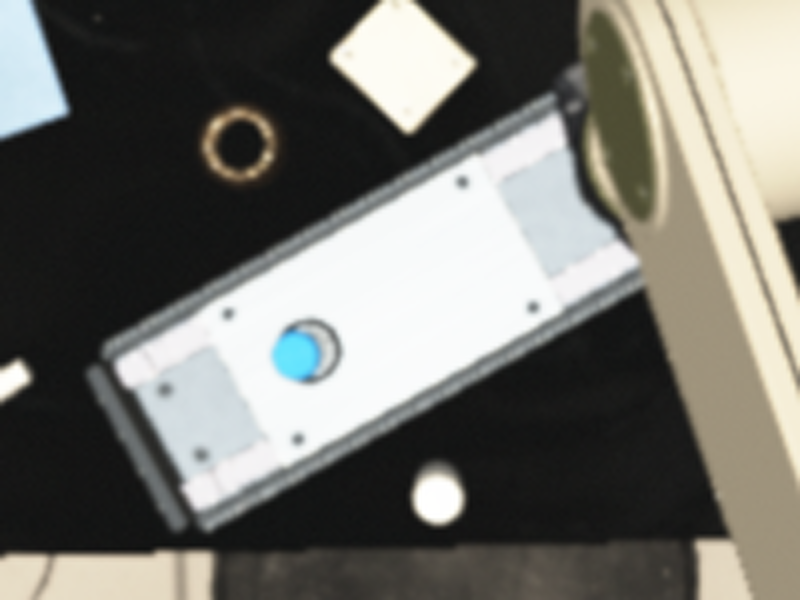

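The fingers stand centred between the rails (wrist view, fingertips at about (260,240)) with a square, clear path to the end face at row 153. I go on to contact and slide.

Run:
```python
from h import *
s=status.read_state();f0=s["force"];np.save("f0.npy",f0)
def rd(tag):
    s=status.read_state();f=s["force"]-f0;x=tipx(s["eef_pos"])
    print(tag,round(s["time_s"],2),"x %.2f y %.2f z %.2f"%tuple(1e3*np.array(x)),"f %.1f %.1f %.1f"%(f@d,f@n,f[2]));return -(f@d)
env.line_to(tcp(-.093,.037),speed=.05);rd("near")
x=-.093
while x<-.080:
    x+=.0015;env.line_to(tcp(x,.037),speed=.02)
    if rd("c")>1.2:break
x=max(x+.015,-.066)
env.line_to(tcp(x,.037),speed=.02);rd("slide")
```

```text
near 5.9 x -93.02 y -0.03 z 37.01 f 0.2 -0.3 -0.7
c 6.15 x -91.68 y -0.03 z 37.02 f -0.2 -0.5 0.0
c 6.4 x -89.96 y 0.03 z 36.97 f -0.0 0.7 -0.8
c 6.65 x -88.40 y 0.00 z 37.00 f 1.5 0.1 -0.7
c 6.9 x -86.97 y -0.02 z 37.01 f 0.2 -0.1 -0.0
c 7.15 x -85.65 y -0.06 z 37.03 f -0.5 0.1 -0.7
c 7.4 x -83.99 y -0.04 z 37.02 f -2.5 -0.4 0.2
slide 8.45 x -65.72 y 0.05 z 36.97 f -0.4 -0.3 0.3
```

Run:
```python
from h import *
for c in("scene",):
    i=cams.snapshot(c)
    save(i,c+"2c.png",cv2.resize(i["pixels"][140:290,110:310],None,fx=4,fy=4,interpolation=2))
i=cams.snapshot("wrist");save(i,"wrist2.png")
```

```text
(no output)
```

View pics/scene2c.png

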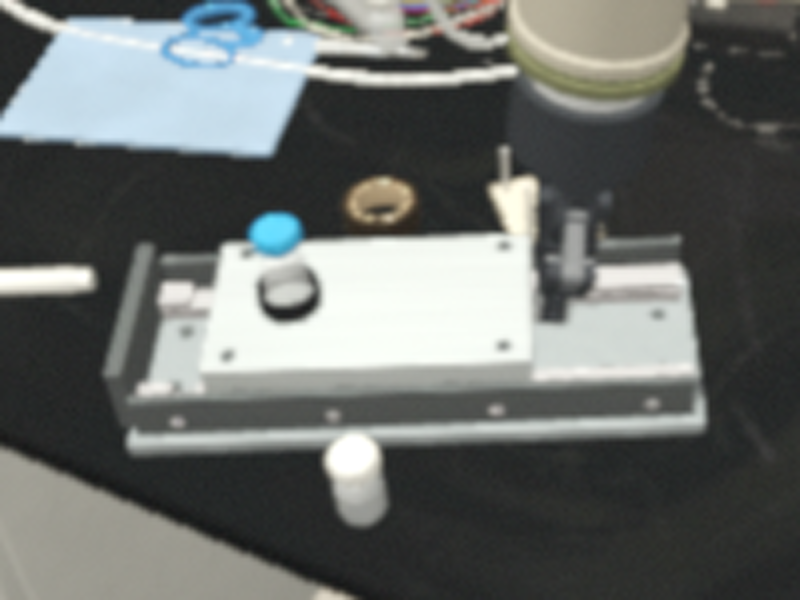

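View pics/wrist2.png

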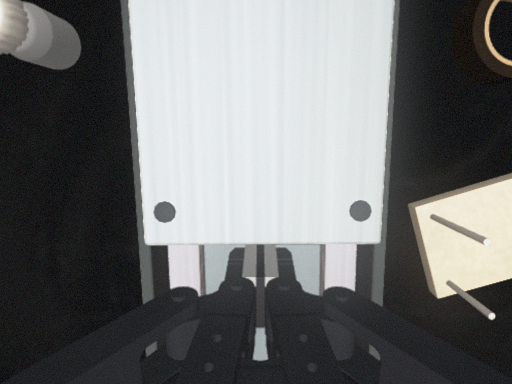

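The board has slid about 22 mm: its face is now at the fingertips and the vial is standing. I continue, then take fine steps, watching the force and tracking the board's screws and cap in the scene camera for the 6 mm drop.

```bash
cat > push.py <<'E'
from h import *
import sys
f0=np.load("f0.npy")
G=lambda:cv2.cvtColor(cams.snapshot("scene")["pixels"],cv2.COLOR_RGB2GRAY)
def rd():
    s=status.read_state();f=s["force"]-f0;x=tipx(s["eef_pos"]);return s["time_s"],1e3*x[0],-(f@d),f[2]
def run(start,end,step):
    g0=G();pts=np.float32([[166.4,228.4],[235.5,226],[178.7,197.7],[181.5,210]]).reshape(-1,1,2)
    env.line_to(tcp(start,.037),speed=.02)
    g1=G();exp=np.float32([-(start+.0657)*1e3*.46,0])
    q,st,_=cv2.calcOpticalFlowPyrLK(g0,g1,pts,pts+exp,winSize=(11,11),maxLevel=1,flags=cv2.OPTFLOW_USE_INITIAL_FLOW)
    ref=q.copy();print("ref",rd(),(q-pts)[:,0].round(1).tolist())
    x=start;hi=0
    while x<end:
        x+=step;env.line_to(tcp(x,.037),speed=.01)
        g2=G();q,st,_=cv2.calcOpticalFlowPyrLK(g1,g2,q,None,winSize=(11,11),maxLevel=1);g1=g2
        dv=(q-ref)[:,0];r=rd()
        print("t %.2f x %.2f F %.1f fz %.1f"%r,"du",dv[:,0].round(1),"dv",dv[:,1].round(1))
        if np.median(dv[:,1])>1.3: print("DROP");break
        if r[2]>7: print("FORCE");break
run(float(sys.argv[1]),float(sys.argv[2]),float(sys.argv[3]))
i=cams.snapshot("scene");save(i,sys.argv[4],cv2.resize(i["pixels"][140:290,110:310],None,fx=4,fy=4,interpolation=2))
E
python3 push.py -.045 -.0275 .0008 scene3c.png
```

```text
ref (9.85, np.float64(-44.80432188094901), np.float64(0.23028520409794367), np.float64(-0.9370940050535097)) [[-9.699999809265137, 0.10000000149011612], [-9.600000381469727, 0.4000000059604645], [-9.600000381469727, 0.10000000149011612], [-9.300000190734863, 0.10000000149011612]]
t 10.15 x -44.25 F 2.0 fz 0.6 du [-0.2 -0.1 -0.2 -0.3] dv [-0.  -0.   0.1 -0. ]
t 10.45 x -43.43 F 1.7 fz -0.8 du [-0.5 -0.5 -0.9 -0.7] dv [-0.  -0.1  0.1 -0. ]
t 10.75 x -42.44 F 1.1 fz -1.1 du [-1.  -1.  -1.2 -1. ] dv [0.  0.  0.2 0. ]
t 11.05 x -41.45 F -0.4 fz -1.1 du [-1.5 -1.6 -1.9 -1.6] dv [0.1 0.1 0.4 0.1]
t 11.35 x -40.83 F -0.7 fz -1.1 du [-3.3 -3.8 -5.7 -3.7] dv [1.9 2.  2.7 2. ]
DROP
```

View pics/scene3c.png

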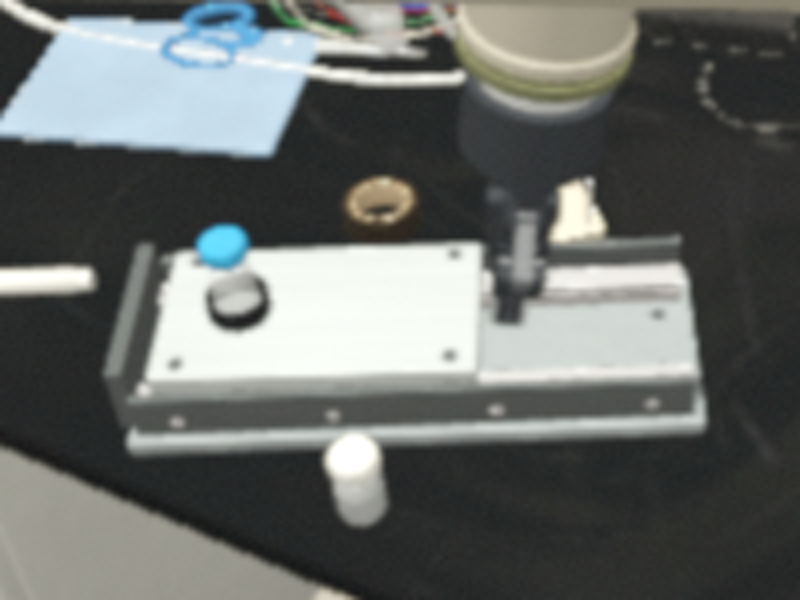

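The drop is seen at all tracked points (+2 px; far-side screws too, (503,245)→(455,253) in the 4x crop), with force near zero. I stop and withdraw.

Run:
```python
from h import *
env.line_to(tcp(-.085,.037),speed=.08)
env.line_to(tcp(-.135,.2),speed=.15)
env.movep(tcp(-.26,.26),Rt(-1))
s=status.read_state();print(s["time_s"],s["force"])
for c in("scene","top"):
    i=cams.snapshot(c)
    im=cv2.resize(i["pixels"],None,fx=4,fy=4,interpolation=2)
    o=(110,140) if c=="scene" else (130,130)
    for ly in(-50,50):
      for lx in(-90,90):
        w=np.array([p[0],p[1],0])+d*(55+lx)/1e3+n*ly/1e3+up*.048
        cv2.circle(im,tuple(np.int32(proj(i,w)[0]*4+1.5)),4,(255,0,0),1)
    save(i,c+"4c.png",im[o[1]*4:o[1]*4+600,o[0]*4:o[0]*4+800])
```

```text
13.9917 [-0.36910374 -0.62211327  0.11628304]
```

View pics/scene4c.png

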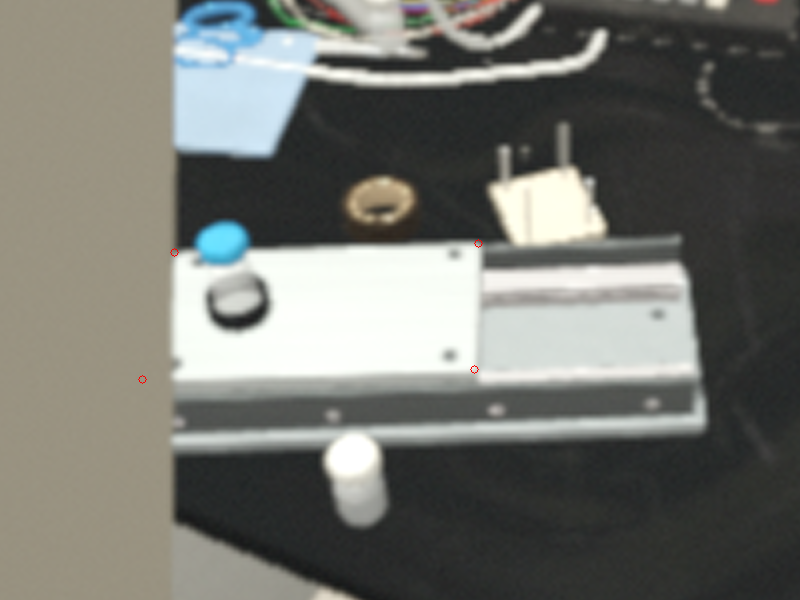

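View pics/top4c.png

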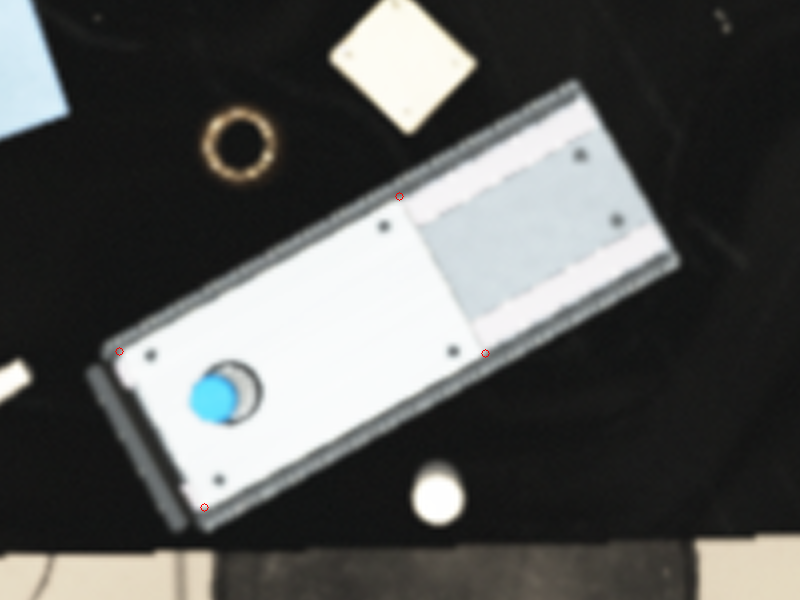

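```bash
python3 -c "
from cell import *
job.finish_job()"
```

```text
the job is handed in; nothing more can be done
```

I pushed the carrier home along the rails with shut fingertips, and the job is handed in. The robot clock read about 14 s at the last check, well under the 35 s limit.

- **Push and drop:** The last stretch went in 0.8 mm steps, and I stopped on the step in which the board dropped. The scene camera showed every tracked point move down about 2 px. The highest push force I read was about 2.5 N, and it was near zero at the drop. Forces were only read between moves.
- **Position:** After the hand was withdrawn, the board's corners in the top and scene views lay within about 2 px of their computed home positions. One of the four corners was hidden by the arm in the scene view.
- **Vial and loose things:** The vial is standing in its ring, and the pin plate, spare vial and tape look unmoved. The wrist force was about zero with the hand clear.
- **Disagreements:** The drop came with the fingertips about 4 mm earlier than the fit predicted. First contact was about 3 mm later than predicted. The cap also shifted about 2 px more than the board at the drop, but the later pictures show the vial upright.

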